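Hold the checkerboard up to the inspection camera

ROBOT

A 6-joint arm with a two-finger parallel gripper is mounted at the origin on the work surface. World frame = base frame: x ahead of the robot, y to its left, z up, the work surface at z = 0. Lengths are in m, angles in rad, forces in N, time in s.
With the tool pointing down it reaches from about 0.3 to 0.875 m from the base axis. Payload 6.4 kg.
Tool frame: the origin (TCP) lies at the very end of the fingers, on their centre line; the grasp point (between the pads) lies 19 mm behind it; z points along the fingers, y is the direction in which the jaws open and shut (so a half turn about z gives the same grasp; the last joint's range is limited). The gripper opens to 85 mm and grips with 20 to 120 N. Pads are 22 mm wide; open, the fingers measure 114 mm over their backs; the gripper's body (76 mm by 85 mm) begins 54 mm behind the grasp point. The pads swing forward as they close: fully open they stand 13 mm farther back than shut.
Start: joints at [1.085, 0.181, 1.607, -0, 1.354, -0.206], TCP at [0.159, 0.553, 0.231] pointing down, gripper open.
Joint ranges: [-2.99, 2.99], [-0.89, 2.07], [0.3, 2.58], [-1.14, 4.28], [0, 2.63], [-3.12, 3.12]. Speed limits (rad/s): [2.57, 2.57, 3.01, 3.14, 3.14, 3.14].

INTERFACE

Orientations are given as a rotation vector (axis times angle).
In Python, from workcell import read_state, read_camera, close_job gives the robot as it stands. The module is installed in compiled form; this text tells all that it offers.
- The arm moves only by the tool apply_moves, never from a script. Its argument "moves" is a list of rows, each a list of 7 numbers: the turn, a rotation vector about the world's x, y, z in rad, then the shift along the world's x, y, z in m, then the closure, from 0 (fully open) to 1 (shut). In form: [[ax, ay, az, dx, dy, dz, grip], ...]. A call has 1 to 5 rows; each row is the pose to reach, as a shift and turn from the pose commanded when the call began; what a row does not reach only later rows make up. A row lasts 1/12 s, in which the tool goes at most 41.7 mm and 7.16 degrees, less where a joint would pass 70% of its speed; a pose out of reach is approached as far as the arm can. A call with a gripper value outside its range is refused whole. The fingers move at their own pace and stop on an object; "newtons" is the grip in N (left out, the last holds). Time passes only in rows, so rows that repeat a pose let the fingers close. It gives the time, the measured TCP pose, the force and the opening at its end, in the units of the state.
- read_state(): the state, without advancing time (a new reading comes with each control period).
- read_camera(name): name is "scene" or "top"; returns a dict with "frame" (480x640x3 uint8, blue, green, red), "fovy" (degrees; the focal length in pixels is half the picture's height over the tangent of half this angle, whatever the lens; pixels are square), "cx", "cy" (the principal point, pixels), "extrinsics" (4x4, takes a point from camera to world coordinates). Camera axes: x right, y down, z forward; pixel columns grow to the right and rows downward; lengths in m; the calibration is good to about 2 mm. A picture is of the moment at which its call begins. There is no depth.
- close_job(): hands the job in, once; it reports no verdict.
The state is a dict: "time_s": time; "joint_positions": joint angles; "qd": joint speeds; "effort": joint torques, N m; "position": TCP position; "tool_rot": TCP orientation; "wrist_force": force on the tool from outside, world axes, zero at the start; "wrist_torque": the same for the moment, N m; "width": finger opening in m.
Only numpy, scipy, OpenCV 4.12 (cv2) and the standard library are available. Lean on these libraries where they do the work, as an engineer would, in place of code of your own. Each camera call takes 0.05 s, during which the arm holds its last target. There are 200 camera calls.

TASK

Get the inspection camera ready for calibration: swing its boom out, pushing on the tube and never on the camera itself, until it clicks home at the end of its swing. Then draw the checkerboard target (the plate with the red handle) out of the rack, turn it and hold it up in front of the lens, 12 cm from it, with the checkerboard squarely facing the lens, level and centred in its view. Leave the other plates in the rack and the bin and screwdriver where they are, and finish while the gripper is still holding the target steadily there, clear of everything else.

Things in the scene. Friction and masses are not known exactly. Their poses are not given: they have to be found in the camera images.
- stand: Camera stand bolted to the bench: steel base plate 160 (x) x 120 (y) x 12 mm, column 26 mm across and 330 mm high in its middle, aluminium hub near its top. Origin: centre of the base's underside, z up. When the boom is home its tube points along the stand's -y, and the camera looks along the stand's -x and 35 degrees down.
- boom (a joint): Swing of the boom about the column, rad: 0 folded back, 1.40 the end of its swing; grows counter-clockwise seen from above. Starts at 0 to 0.5. It stays where it is left (about 1 N at boom_tube moves it). A sprung ball is met at 1.21, resists with about 4 N at boom_tube, is passed by 1.34 and then draws the boom to its stop at 1.40 and keeps it there.
- boom_hinge (a point): Point on the column's axis at the height of the tube's axis (300 mm above the bench); it does not move. The boom turns about the vertical through it.
- boom_tube (a point): Point on the axis of the boom's tube, 140 mm out from the column's axis. The tube is a level, bare aluminium tube 18 mm across, free between 25 and 195 mm from the column's axis; beyond that comes the camera.
- camera: Camera fixed on the boom's end: blue finned housing 60 x 44 x 44 mm, black lens 40 mm across, white ring light 72 mm across, centred 237 mm from the column's axis. Origin: centre of the lens's front glass. -x is the direction of view, 35 degrees below level; the housing ends 105 mm behind at +x; y is level, z is up in the picture. Delicate: not to be pushed.
- target: Checkerboard target: white metal plate 110 wide (y) x 90 high (z) x 6 mm thick (x), black checkerboard on its +x face, red handle block 50 wide (y) x 40 high x 14 mm thick (x) centred on its top edge. 0.13 to 0.27 kg. Origin: centre of its bottom edge; z up to the handle, whose top is at 130 mm. Held rightly, its axes are parallel to the camera's.
- target_face (a point): Centre of the checkerboard, on the plate's +x face, 45 mm above the plate's bottom edge.
- target_grip (a point): Centre of the red handle block, 110 mm above the plate's bottom edge; grip it across its 14 mm thickness (along the target's x).
- rack: Grey and black plate rack with aluminium side rails screwed to the bench, 220 (x) x 135 (y) x 48 mm high. Three slots across it, 65 mm apart along x, 8.5 mm wide, 115 mm long, floor 12 mm and rim 46 to 48 mm above the bench; a plate stands upright in each, faces looking along the rack's +x. Which plate is in which slot varies. Origin: centre of its underside.
- dot_plate: Dot-grid plate in the rack, of the same shape and size as the target but with a black handle and black dots. To be left alone.
- grey_card: Plain grey plate in the rack, of the same shape and size as the target but with a yellow handle. To be left alone.
- bin: Open blue plastic bin of metal nuts, 100 x 120 x 60 mm high, origin at the centre of its underside, standing beyond the work. To be left alone.
- driver: Screwdriver with an orange handle lying on the bench, about 200 mm long along its x and under 35 mm high. To be left alone.

How it is judged:
On the way, in this order (a step that is already met when the one before it is completed fails the run):
1. the boom is swung out and clicked home, the target still in the rack (value of joint boom above 1.34 rad and not (z of target in the frame of rack above 0.055 m)), for 0.3 s.
2. the target is drawn out of its slot, held by the fingers, with the boom still home (value of joint boom above 1.34 rad and z of target in the frame of rack above 0.055 m and contact force between target and the fingers above 1 N), for 0.1 s.
At the end, for the whole second after the job is handed in: Boom in its detent (above 1.34 rad). Target at rest in the fingers, over 80 mm up, touching no rack, stand, camera, bin, driver or plate; checkerboard centre 90 to 150 mm before the lens, within 25 mm of its line of view across and up, facing it within 0.2 rad of square and of level (value of joint boom above 1.34 rad and contact force between target and the fingers above 1 N and height (world z) of target above 0.08 m and linear speed of target below 0.03 m/s and angular speed of target below 0.2 rad/s and x of target_face in the frame of camera between -0.15 and -0.09 m and y of target_face in the frame of camera between -0.025 and 0.025 m and z of target_face in the frame of camera between -0.025 and 0.025 m and angle between the x axis of target and the x axis of camera, either way round below 0.2 rad and angle between the y axis of target and the y axis of camera, either way round below 0.2 rad and x of camera in the frame of target above 0.07 m and contact force between target and rack below 0.2 N and contact force between target and stand below 0.2 N and contact force between target and bin below 0.2 N and contact force between target and driver below 0.2 N and contact force between target and dot_plate below 0.2 N and contact force between target and grey_card below 0.2 N); the arm keeps its last pose, push and grip.
It fails at once if the camera is pushed or struck (over 5 N) (contact force between camera and anything else above 5 N).
It fails at once if another plate is lifted or shifted by more than 20 mm (distance of any of dot_plate, grey_card from where it was at the start of the episode above 0.02 m).
It fails at once if the bin or the screwdriver is shifted by more than 30 mm (distance of any of bin, driver from where it was at the start of the episode above 0.03 m).
It also fails if it takes over 51 s, if anything falls off the work surface, if the arm or the gripper's body presses on something with over 40 N, if the wrist force passes 120 N, or if a joint passes its speed limit or range.

## Working session

There is one attempt and no reset: what is moved stays moved. The work goes in short steps, Python scripts to look and compute and a tool call to move; the robot and the scene stay as the last step left them, time stands still between calls to the robot, and variables do not carry over. Pictures are saved under pics/ and viewed, about 8 in all and at most 12, crops included, and the job is handed in when it is done.

Besides the shell and the picture viewer there is one more tool, called after "Emit:" as name(argument=value, ...) on one line, values as JSON. apply_moves: Moves the arm, as the interface text tells. Its arguments: {"type":"object","properties":{"moves":{"type":"array"},"newtons":{"type":"number"}},"required":["moves"]}

```bash
mkdir -p pics
cat > h.py <<'E'
import numpy as np, cv2
from workcell import read_state, read_camera, close_job
def cam(n):
    c=read_camera(n); c['f']=240/np.tan(np.radians(c['fovy'])/2); return c
def ray(c,u,v):
    T=np.array(c['extrinsics']); d=T[:3,:3]@np.array([(u-c['cx'])/c['f'],(v-c['cy'])/c['f'],1]); return T[:3,3],d/np.linalg.norm(d)
def onz(c,u,v,z):
    o,d=ray(c,u,v); return o+d*(z-o[2])/d[2]
def proj(c,p):
    T=np.array(c['extrinsics']); q=T[:3,:3].T@(np.array(p)-T[:3,3]); return c['cx']+c['f']*q[0]/q[2], c['cy']+c['f']*q[1]/q[2]
def tri(r1,r2):
    (a,d),(b,e)=r1,r2; s=np.linalg.lstsq(np.c_[d,-e],b-a,rcond=None)[0]; p,q=a+s[0]*d,b+s[1]*e; return (p+q)/2,np.linalg.norm(p-q)
E
python3 - <<'E'
from h import *
np.set_printoptions(precision=3,suppress=True)
for n in('scene','top'):
    c=cam(n); cv2.imwrite(f'pics/{n}0.png',c['frame']); print(n,c['f'],c['cx'],c['cy']); print(np.array(c['extrinsics']))
print(read_state())
E
```

```text
scene 474.3520674661477 312.34885730532375 242.32707867860708
[[ 0.148  0.634 -0.759  1.329]
 [ 0.989 -0.092  0.115 -0.119]
 [ 0.003 -0.768 -0.641  0.837]
 [ 0.     0.     0.     1.   ]]
top 615.8767133000948 314.3360703547046 226.24205043679927
[[ 0.071 -0.974  0.214  0.313]
 [-0.997 -0.07   0.011 -0.004]
 [ 0.004 -0.214 -0.977  1.337]
 [ 0.     0.     0.     1.   ]]
{'time_s': 0.1, 'joint_positions': array([ 1.085,  0.181,  1.608, -0.   ,  1.354, -0.206]), 'qd': array([ 0.001, -0.002, -0.002, -0.002,  0.002, -0.   ]), 'effort': array([  0.   , -44.587, -35.224,  -0.   ,   0.004,   0.   ]), 'position': array([0.159, 0.552, 0.23 ]), 'tool_rot': array([-0.438, -3.11 ,  0.002]), 'wrist_force': array([-0.134, -0.372, -0.195]), 'wrist_torque': array([-0.033,  0.021, -0.058]), 'width': 0.08558172987816227}
```

View pics/scene0.png

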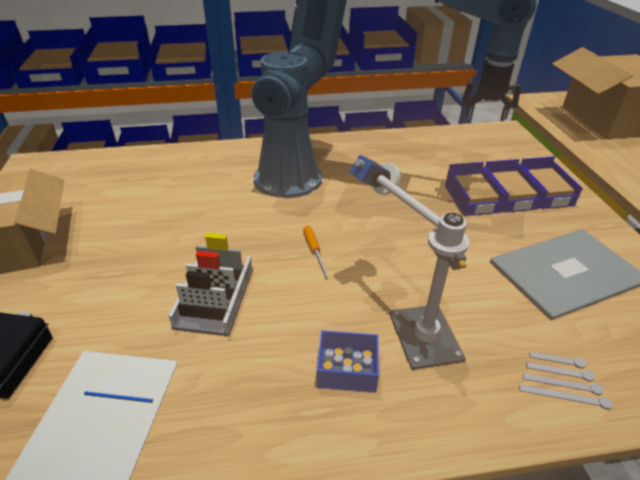

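View pics/top0.png

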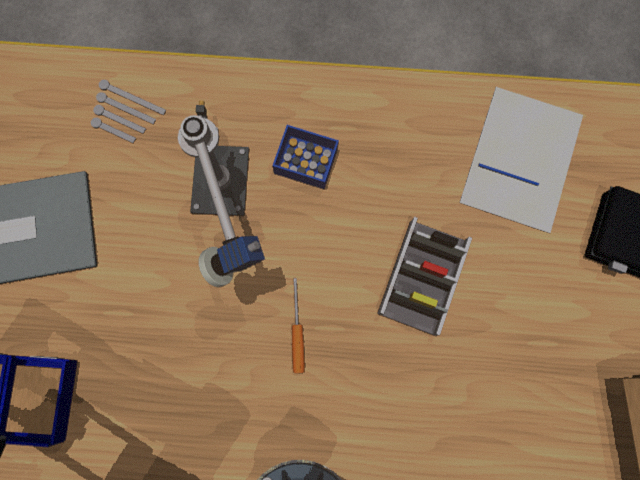

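The scene view shows the checkerboard with its red handle at (208,260), in the middle slot and facing the scene camera (+x). The boom points back towards the robot, from the hub at (452,230) to the camera at (370,170). In the top view the hub is at (197,133), the tube runs to (230,240), and the red, black and yellow handles are at (435,270), (445,240) and (425,300). The bin is at (305,157).

Run:
```python
from h import *
np.set_printoptions(precision=3,suppress=True)
c=cam('top'); s=cam('scene')
def red(c):
    h=cv2.cvtColor(c['frame'],cv2.COLOR_BGR2HSV); m=(((h[...,0]<5)|(h[...,0]>175))&(h[...,1]>190)&(h[...,2]>90)).astype('u1')
    n,l,st,ce=cv2.connectedComponentsWithStats(m*255 if 0 else m.astype(np.uint8)); i=1+st[1:,4].argmax(); 
    pts=np.argwhere(l==i)[:,::-1].astype(np.float32); return cv2.minAreaRect(pts),ce[i],st[i]
for n,k in(('top',c),('scene',s)): print(n,red(k))
R=red(c)[0]; P=np.array([onz(c,*p,0.142)[:2] for p in cv2.boxPoints(R)]); print('handle corners z.142',P,'ctr',P.mean(0))
print('tri ctr',tri(ray(c,*red(c)[1]),ray(s,*red(s)[1])))
# column top, tube pts
print('coltop',onz(c,194,127,.33), 'scene', onz(s,454,219,.33))
print('tube near/far',onz(c,203,152,.309),onz(c,231,240,.309))
B=np.array([onz(c,u,v,.012)[:2] for u,v in((195,147),(249,147),(245,215),(191,213))]);print('base',B,B.mean(0))
B=np.array([onz(s,u,v,.012)[:2] for u,v in((392,312),(438,305),(463,352),(411,366))]);print('base scene',B,B.mean(0))
print('bin',[onz(c,u,v,.06)[:2] for u,v in((287,122),(338,138),(327,187),(274,170))])
print('cam',onz(c,238,253,.3))
cv2.imwrite('pics/a.png',np.hstack([cv2.resize(c['frame'][90:310,170:340],None,fx=2.3,fy=2.3),cv2.resize(c['frame'][200:350,370:480],None,fx=3.3,fy=3.373)[:506]]))
```

```text
top (((445.0769348144531, 271.61541748046875), (3.1378581523895264, 5.4912519454956055), 11.309932708740234), array([445.083, 271.   ]), array([443, 269,   5,   6,  12], dtype=int32))
scene (((206.43292236328125, 259.1036682128906), (20.31940460205078, 14.687395095825195), 6.34019136428833), array([206.285, 256.175]), array([197, 251,  21,  16, 137], dtype=int32))
handle corners z.142 [[ 0.498 -0.247]
 [ 0.508 -0.249]
 [ 0.508 -0.255]
 [ 0.497 -0.253]] ctr [ 0.503 -0.251]
tri ctr (array([ 0.505, -0.244,  0.132]), np.float64(0.019188682109704383))
coltop [0.694 0.229 0.33 ] scene [0.702 0.231 0.33 ]
tube near/far [0.657 0.213 0.309] [0.504 0.148 0.309]
base [[0.767 0.294]
 [0.776 0.173]
 [0.618 0.167]
 [0.614 0.286]] [0.694 0.23 ]
base scene [[0.627 0.175]
 [0.622 0.288]
 [0.759 0.293]
 [0.777 0.173]] [0.696 0.232]
bin [array([0.823, 0.088]), array([ 0.794, -0.026]), array([ 0.681, -0.01 ]), array([0.711, 0.107])]
cam [0.484 0.135 0.3  ]
```

View pics/a.png

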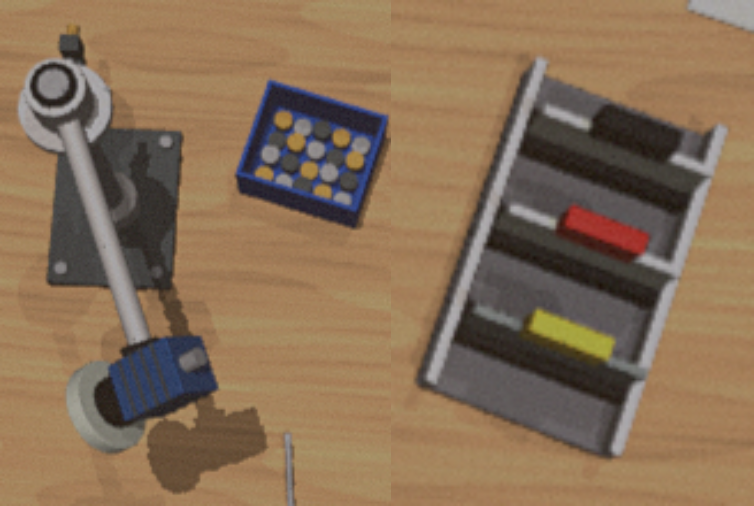

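The close-up confirms the layout: the red handle is in the middle slot and the lens currently faces +y. The hub axis is at about (0.697, 0.230) and the boom points at 203°, so home will be near 272°. I'll move above the pushing side of the tube with the fingers shut.

Emit:
apply_moves(moves=[[0,0,0,0.03,-0.02,0.02,1],[0,0,0,0.06,-0.045,0.03,1],[0,0,0,0.09,-0.07,0.045,1],[0,0,0,0.12,-0.09,0.06,1],[0,0,0,0.14,-0.11,0.065,1]])

```text
time_s: 0.62
position: [0.3015, 0.4419, 0.2987]
tool_rot: [0.439, 3.108, 0.004]
wrist_force: [0.4, -0.4, 0.1]
width: 0.0258
```

Emit:
apply_moves(moves=[[0,0,0,0.03,-0.02,0.02,1],[0,0,0,0.06,-0.045,0.03,1],[0,0,0,0.09,-0.07,0.045,1],[0,0,0,0.12,-0.09,0.06,1],[0,0,0,0.14,-0.11,0.065,1]])

```text
time_s: 1.03
position: [0.4416, 0.3312, 0.3636]
tool_rot: [0.44, 3.107, 0.003]
wrist_force: [-0.2, 0.2, 0.3]
width: 0.0002
```

Emit:
apply_moves(moves=[[0,0,0,0.03,-0.02,0.02,1],[0,0,0,0.06,-0.045,0.03,1],[0,0,0,0.09,-0.07,0.045,1],[0,0,0,0.12,-0.09,0.06,1],[0,0,0,0.13,-0.11,0.06,1]])

```text
time_s: 1.45
position: [0.5725, 0.2205, 0.4236]
tool_rot: [0.441, 3.106, 0.001]
wrist_force: [0.9, 0.8, 0.6]
width: 0.0
```

Emit:
apply_moves(moves=[[0,0,0,0,0.005,-0.035,1],[0,0,0,0,0.005,-0.07,1],[0,0,0,0,0.005,-0.11,1],[0,0,0,0,0.005,-0.14,1],[0,0,0,0,0.005,-0.148,1]])

```text
time_s: 1.87
position: [0.5656, 0.2269, 0.2665]
tool_rot: [-0.437, -3.101, 0.005]
wrist_force: [0.2, -0.4, -0.5]
width: 0.0001
```

Run:
```python
from h import *
c=cam('top'); s=cam('scene')
cv2.imwrite('pics/b.png',np.hstack([cv2.resize(c['frame'][90:310,150:320],None,fx=2.3,fy=2.3),cv2.resize(s['frame'][60:280,320:490],None,fx=2.3,fy=2.3)]))
```

```text
(no output)
```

View pics/b.png

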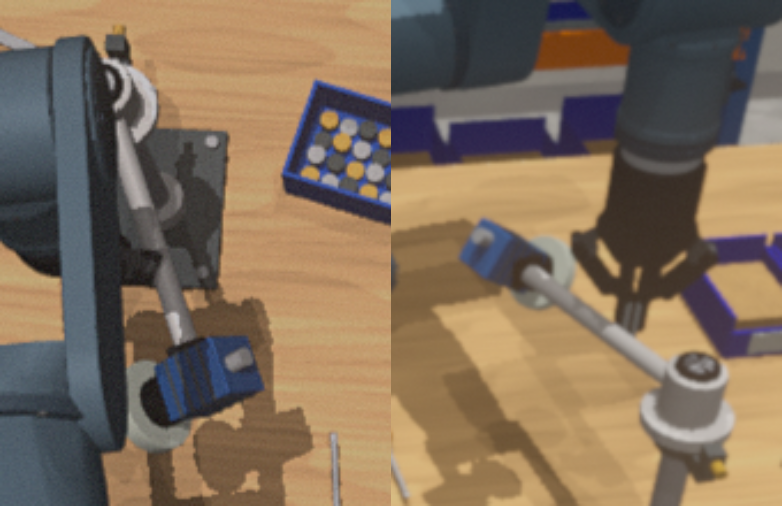

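Clear: the shut fingers stand beside the tube on the pushing side, about 100 mm from the column, well short of the camera. Next I'll compute arc waypoints.

Run:
```python
from h import *
np.set_printoptions(precision=3,suppress=True)
s=read_state();print(s['position'],s['time_s'])
H=np.array([.697,.230])
for t in list(range(200,266,5))+[265,267,269,271,273]:
    a=np.radians(t);u=np.array([np.cos(a),np.sin(a)]);n=np.array([-u[1],u[0]])
    p=H+.115*u-.022*n; print(t,p, p-s['position'][:2])
```

```text
[0.568 0.227 0.271] 1.9667
200 [0.581 0.211] [ 0.014 -0.016]
205 [0.583 0.201] [ 0.016 -0.026]
210 [0.586 0.192] [ 0.019 -0.036]
215 [0.59  0.182] [ 0.023 -0.045]
220 [0.595 0.173] [ 0.027 -0.054]
225 [0.6   0.164] [ 0.032 -0.063]
230 [0.606 0.156] [ 0.039 -0.071]
235 [0.613 0.148] [ 0.045 -0.079]
240 [0.62  0.141] [ 0.053 -0.086]
245 [0.628 0.135] [ 0.061 -0.092]
250 [0.637 0.129] [ 0.069 -0.098]
255 [0.646 0.125] [ 0.078 -0.103]
260 [0.655 0.121] [ 0.088 -0.107]
265 [0.665 0.117] [ 0.097 -0.11 ]
265 [0.665 0.117] [ 0.097 -0.11 ]
267 [0.669 0.116] [ 0.101 -0.111]
269 [0.673 0.115] [ 0.105 -0.112]
271 [0.677 0.115] [ 0.109 -0.113]
273 [0.681 0.114] [ 0.113 -0.113]
```

Emit:
apply_moves(moves=[[0,0,0,0.008,-0.008,0.006,1],[0,0,0,0.014,-0.018,0.006,1],[0,0,0,0.017,-0.028,0.006,1],[0,0,0,0.019,-0.036,0.006,1],[0,0,0,0.023,-0.045,0.006,1]])

```text
time_s: 2.38
position: [0.5926, 0.1818, 0.2808]
tool_rot: [0.438, 3.109, 0.002]
wrist_force: [-0.8, 2.3, 0.0]
width: -0.0003
```

Emit:
apply_moves(moves=[[0,0,0,0.004,-0.009,0,1],[0,0,0,0.009,-0.018,0,1],[0,0,0,0.016,-0.026,0,1],[0,0,0,0.022,-0.034,0,1],[0,0,0,0.03,-0.041,0,1]])

```text
time_s: 2.8
position: [0.6221, 0.1408, 0.279]
tool_rot: [-0.438, -3.11, 0.0]
wrist_force: [-0.7, 1.9, -0.0]
width: -0.0
```

Run:
```python
from h import *
c=cam('top'); s=cam('scene'); print(read_state()['position'],read_state()['wrist_force'])
cv2.imwrite('pics/c.png',np.hstack([cv2.resize(c['frame'][90:310,150:320],None,fx=2.3,fy=2.3),cv2.resize(s['frame'][60:280,320:490],None,fx=2.3,fy=2.3)]))
```

```text
[0.62302312 0.13975494 0.27884576] [-0.68040487  0.51473629 -0.72221863]
```

View pics/c.png

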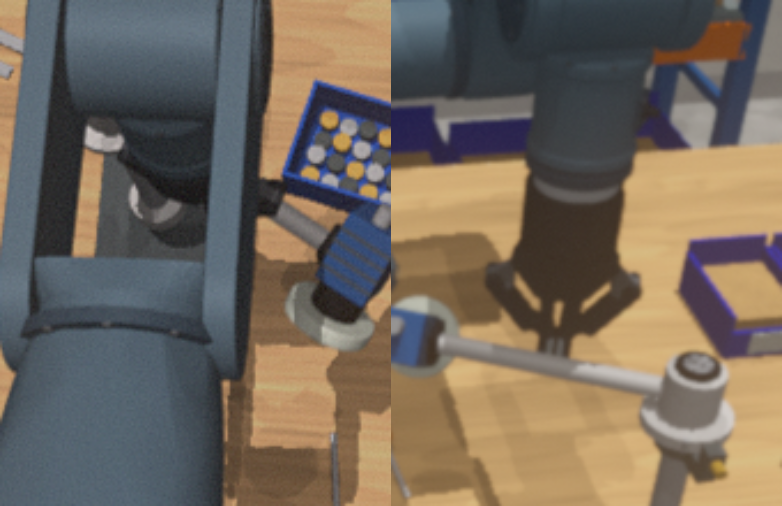

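The boom is following cleanly with the fingers mid-tube, at about 2/3 of its swing. Continuing through the detent.

Emit:
apply_moves(moves=[[0,0,0,0.007,-0.006,0,1],[0,0,0,0.014,-0.011,0,1],[0,0,0,0.021,-0.015,0,1],[0,0,0,0.028,-0.018,0,1],[0,0,0,0.035,-0.021,0,1]])

```text
time_s: 3.32
position: [0.6574, 0.1205, 0.2792]
tool_rot: [-0.438, -3.111, 0.0]
wrist_force: [-1.8, 2.1, 0.3]
width: -0.0
```

Emit:
apply_moves(moves=[[0,0,0,0.004,-0.001,0,1],[0,0,0,0.008,-0.002,0,1],[0,0,0,0.012,-0.003,0,1],[0,0,0,0.016,-0.004,0,1],[0,0,0,0.016,-0.004,0,1]])

```text
time_s: 3.73
position: [0.6737, 0.1163, 0.2793]
tool_rot: [0.438, 3.11, -0.001]
wrist_force: [0.4, 0.8, 0.3]
width: 0.0005
```

Emit:
apply_moves(moves=[[0,0,0,0.003,0,0,1],[0,0,0,0.006,0,0,1],[0,0,0,0.008,0,0,1],[0,0,0,0.008,0,0,1]])

```text
time_s: 4.07
position: [0.6798, 0.1164, 0.2793]
tool_rot: [-0.438, -3.108, 0.002]
wrist_force: [-8.1, -1.0, 3.1]
width: -0.0
```

Run:
```python
from h import *
c=cam('top'); s=cam('scene'); print(read_state()['position'],read_state()['wrist_force'])
cv2.imwrite('pics/d.png',np.hstack([cv2.resize(c['frame'][50:270,170:340],None,fx=2.3,fy=2.3),cv2.resize(s['frame'][130:350,300:470],None,fx=2.3,fy=2.3)]))
```

```text
[0.67978149 0.1164267  0.27931991] [-6.13022855 -1.27279366  2.68057694]
```

View pics/d.png

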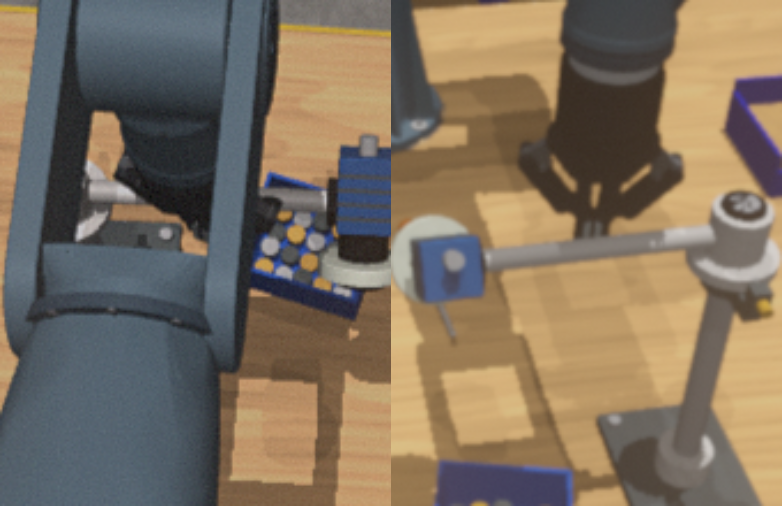

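The boom is home: the tube lies along -y and pushing met the stop at 8 N. I'll back off, rise and measure the rack and camera.

Emit:
apply_moves(moves=[[0,0,0,-0.03,0.01,0,1],[0,0,0,-0.06,0.02,0.01,0.6],[0,0,0,-0.08,0.03,0.04,0.5],[0,0,0,-0.1,0.03,0.075,0.5],[0,0,0,-0.12,0.03,0.11,0.5]])

```text
time_s: 4.58
position: [0.5595, 0.1471, 0.39]
tool_rot: [-0.437, -3.11, 0.0]
wrist_force: [0.3, -0.7, 1.2]
width: 0.0428
```

Emit:
apply_moves(moves=[[0,0,0,-0.03,0,0.025,0.5],[0,0,0,-0.06,-0.01,0.05,0.5],[0,0,0,-0.09,-0.03,0.06,0.5],[0,0,0,-0.11,-0.06,0.06,0.5],[0,0,0,-0.13,-0.09,0.06,0.5]])

```text
time_s: 5.0
position: [0.4299, 0.0564, 0.4511]
tool_rot: [0.434, 3.107, -0.0]
wrist_force: [0.8, -1.0, -0.3]
width: 0.0426
```

Run:
```python
from h import *
np.set_printoptions(precision=4,suppress=True)
c=cam('top'); s=cam('scene'); print(read_state()['position'],read_state()['tool_rot'])
g=lambda u,v,z: onz(c,370+(u-391)/3.3,200+v/3.373,z)[:2]
for n,p,q,z in(('L',(541,62),(430,385),.048),('R',(720,130),(615,450),.048),('red top edge',(575,207),(648,238),.142),('yel',(536,310),(614,340),.142),('blk',(610,103),(683,135),.142)):
    a,b=g(*p,z),g(*q,z); d=b-a; print(n,a,b,'len',np.linalg.norm(d),'ang',np.degrees(np.arctan2(d[1],d[0])))
print('red corners',[g(*p,.142) for p in((575,207),(648,238),(641,257),(566,227))])
cv2.imwrite('pics/e.png',np.hstack([cv2.resize(c['frame'][80:240,220:360],None,fx=2.8,fy=2.8),cv2.resize(s['frame'][130:290,250:390],None,fx=2.8,fy=2.8)]))
```

```text
[0.4293 0.0539 0.4507] [ 0.4437  3.1066 -0.0025]
L [ 0.6283 -0.2041] [ 0.419  -0.1417] len 0.21845887172935538 ang 163.4016328071753
R [ 0.5925 -0.3213] [ 0.3878 -0.2591] len 0.2139453103978576 ang 163.10518962577703
red top edge [ 0.5202 -0.2128] [ 0.5051 -0.2566] len 0.04632167037520461 ang -108.99976166440726
yel [ 0.4585 -0.1918] [ 0.4446 -0.2381] len 0.0483614325690148 ang -106.76383068488856
blk [ 0.5836 -0.2318] [ 0.5675 -0.276 ] len 0.04705302819523443 ang -109.93484552648258
red corners [array([ 0.5202, -0.2128]), array([ 0.5051, -0.2566]), array([ 0.4937, -0.2527]), array([ 0.508 , -0.2078])]
```

View pics/e.png

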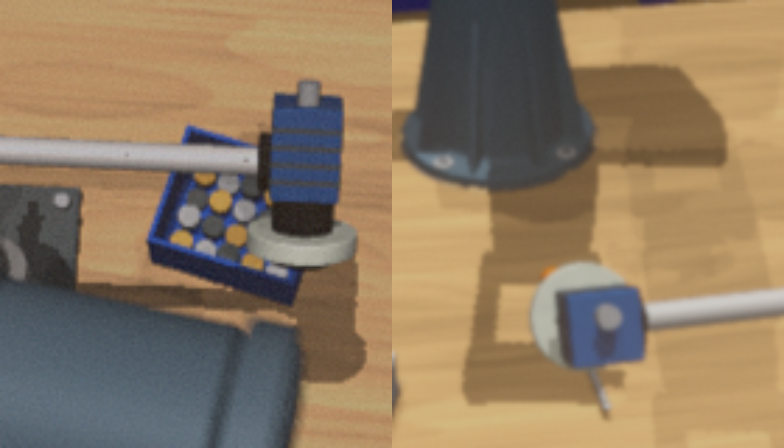

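The camera is home, looking along -x. In the top crop the ring is centred near (302,240) and the housing at (307,150); in the scene crop the ring is near (585,317). I'll compute the lens position while moving over the rack.

Run:
```python
from h import *
np.set_printoptions(precision=4,suppress=True)
c=cam('top'); s=cam('scene')
T=lambda u,v:(220+u/2.8,80+v/2.8); S=lambda u,v:(250+(u-392)/2.8,130+v/2.8)
a,b=onz(c,*T(0,151),.3),onz(c,*T(255,158),.3); d=b-a; psi=np.arctan2(d[1],d[0])+np.pi/2; print('tube',a,b,'psi deg',np.degrees(psi))
a2,b2=onz(s,*S(655,316),.3),onz(s,*S(780,303),.3);d=a2-b2;print('tube scene',a2,b2,np.degrees(np.arctan2(d[1],d[0]))+90)
print('ring tri',tri(ray(c,*T(302,240)),ray(s,*S(585,317))))
H=np.array([.697,.230,.3]);w=np.radians(35)
for psi in(.03,.05):
    C=H+.237*np.array([np.sin(psi),-np.cos(psi),0]); cx=np.array([np.cos(w)*np.cos(psi),np.cos(w)*np.sin(psi),np.sin(w)])
    L=C-.075*cx; print(psi,C,'lens',L,'proj top',proj(c,L),'scene',proj(s,L),'C proj',proj(c,C),proj(s,C))
print('ring px',T(302,240),S(585,317),'housing',T(307,150),S(605,325))
```

```text
tube [0.696  0.1881 0.3   ] [0.7031 0.026  0.3   ] psi deg 2.5009456374064967
tube scene [0.7032 0.033  0.3   ] [0.702  0.1144 0.3   ] 0.8425494342170765
ring tri (array([ 0.6611, -0.0061,  0.2689]), np.float64(0.0030028856016105047))
0.03 [ 0.7041 -0.0069  0.3   ] lens [ 0.6427 -0.0087  0.257 ] proj top (np.float64(327.65471365685846), np.float64(177.2930888184122)) scene (np.float64(315.17758873019017), np.float64(242.02760094481658)) C proj (np.float64(329.5207300544355), np.float64(137.145086061074)) (np.float64(321.7175616164169), np.float64(245.28786837177185))
0.05 [ 0.7088 -0.0067  0.3   ] lens [ 0.6475 -0.0098  0.257 ] proj top (np.float64(328.3952328863943), np.float64(174.8276209543108)) scene (np.float64(315.02089984402926), np.float64(243.67344828331719)) C proj (np.float64(329.58969510473304), np.float64(134.6305445486741)) (np.float64(322.2660416503964), np.float64(247.01174563407955))
ring px (327.8571428571429, 165.71428571428572) (318.92857142857144, 243.21428571428572) housing (329.64285714285717, 133.57142857142858) (326.07142857142856, 246.07142857142858)
```

Emit:
apply_moves(moves=[[0,0,-0.12,0,-0.03,0,0.5],[0,0,-0.24,0,-0.06,0,0.5],[0,0,-0.36,0,-0.09,-0.01,0.5],[0,0,-0.48,0,-0.12,-0.02,0.3],[0,0,-0.6,0.01,-0.15,-0.04,0.3]])

```text
time_s: 5.62
position: [0.4418, -0.0942, 0.411]
tool_rot: [1.342, 2.836, 0.0]
wrist_force: [0.6, 0.3, -0.4]
width: 0.06
```

Emit:
apply_moves(moves=[[0,0,-0.12,0.01,-0.03,-0.02,0.3],[0,0,-0.24,0.02,-0.06,-0.04,0.3],[0,0,-0.36,0.035,-0.09,-0.06,0.3],[0,0,-0.48,0.05,-0.12,-0.08,0.3],[0,0,-0.6,0.065,-0.135,-0.1,0.3]])

```text
time_s: 6.03
position: [0.5072, -0.2309, 0.3074]
tool_rot: [2.126, 2.313, -0.001]
wrist_force: [0.1, -0.5, -0.3]
width: 0.0599
```

Emit:
apply_moves(moves=[[0,0,-0.12,0,0,0,0.3],[0,0,-0.24,0,0,0,0.3],[0,0,-0.36,0,0,0,0.3],[0,0,-0.39,0,0,0,0.3],[0,0,-0.39,0,0,0,0.3]])

```text
time_s: 6.45
position: [0.5069, -0.2277, 0.3084]
tool_rot: [-2.526, -1.865, -0.0]
wrist_force: [0.0, -0.4, 1.2]
width: 0.0596
```

Run:
```python
from h import *
from scipy.spatial.transform import Rotation as R
np.set_printoptions(precision=4,suppress=True)
q=read_state(); r=R.from_rotvec(q['tool_rot']).as_matrix(); print(q['position'],q['width'],q['joint_positions'],'\n',r,'yaw of y',np.degrees(np.arctan2(r[1,1],r[0,1])))
s=cam('scene'); cv2.imwrite('pics/f.png',cv2.resize(s['frame'][130:350,130:290],None,fx=2.5,fy=2.5))
```

```text
[ 0.5069 -0.2277  0.3084] 0.05957463110384624 [-0.636   0.0834  1.5604  0.0003  1.4988 -0.3372] 
 [[ 0.2944  0.9557 -0.0006]
 [ 0.9557 -0.2944  0.0009]
 [ 0.0007 -0.0009 -1.    ]] yaw of y -17.119658086254944
```

View pics/f.png

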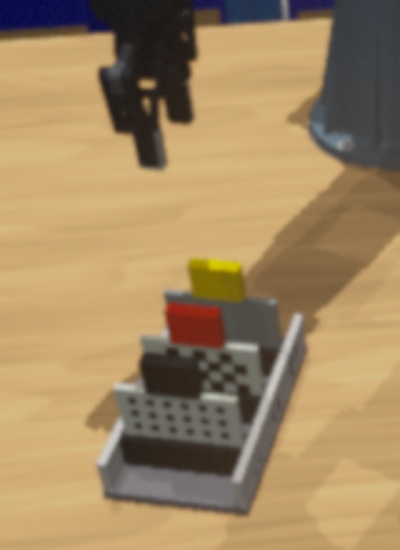

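The fingers are above the red handle and aligned with it (jaw axis -17.1°); all the plates are untouched. Descending with partial opening and gripping.

Emit:
apply_moves(moves=[[0,0,0,0,-0.005,-0.035,0.5],[0,0,0,0,-0.005,-0.07,0.5],[0,0,0,0,-0.005,-0.1,0.5],[0,0,0,0,-0.005,-0.12,0.5],[0,0,0,0,-0.005,-0.12,0.5]])

```text
time_s: 6.92
position: [0.5036, -0.231, 0.1838]
tool_rot: [-2.518, -1.863, 0.004]
wrist_force: [-0.6, 0.1, -0.8]
width: 0.0433
```

Run:
```python
from h import *
q=read_state(); print(q['position'],q['width'])
s=cam('scene');t=cam('top'); cv2.imwrite('pics/g.png',np.hstack([cv2.resize(s['frame'][190:310,160:280],None,fx=3.3,fy=3.3),cv2.resize(t['frame'][200:320,370:490],None,fx=3.3,fy=3.3)]))
```

```text
[ 0.50357352 -0.23095343  0.18381641] 0.04331436508655722
```

View pics/g.png

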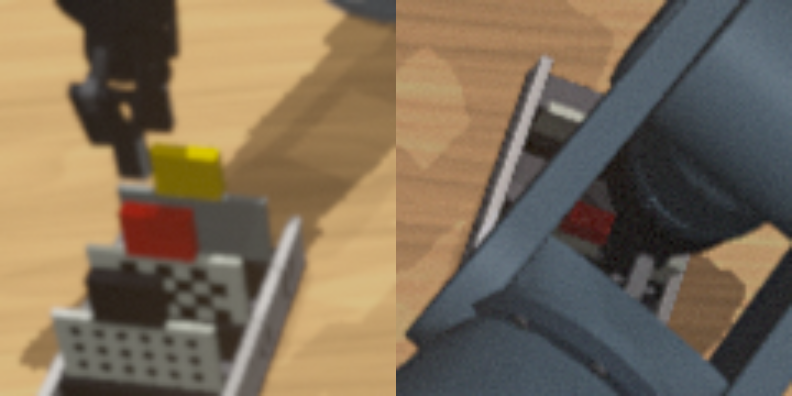

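Run:
```python
from h import *
q=read_state(); s=cam('scene');t=cam('top')
y=np.array([.956,-.294,0]); P=q['position']
for k in(-.021,0,.021):
  for dz in(0,.08):
    p=proj(s,P+k*y+[0,0,dz]); p2=proj(t,P+k*y+[0,0,dz]); print(k,dz,'scene crop',(p[0]-160)*3.3,(p[1]-190)*3.3,'top crop',(p2[0]-370)*3.3,(p2[1]-200)*3.3)
print(proj(s,[.507,-.2325,.142]),proj(t,[.507,-.2325,.142]))
```

```text
-0.021 0 scene crop 152.12787040551083 131.00430031084113 top crop 221.53055464255596 250.43787629570136
-0.021 0.08 scene crop 134.38652266573337 31.904936788798068 top crop 251.5064488230687 229.97203314660393
0 0 scene crop 141.89294510917662 150.63803393172958 top crop 233.34988418636678 216.32433272599508
0 0.08 scene crop 123.32363203033695 50.95075219019491 top crop 264.06256594158 193.47379480045169
0.021 0 scene crop 131.33511037332406 170.891207141634 top crop 245.0833681093859 182.4585611059831
0.021 0.08 scene crop 111.89305938938948 70.6295670340463 top crop 276.5209227696808 157.2597269782368
(np.float64(206.23779583223563), np.float64(252.3235019370097)) (np.float64(435.59592680697557), np.float64(268.71165753306155))
```

The projected fingertips match the picture, and they straddle the handle plane. Descending and gripping.

Emit:
apply_moves(moves=[[0,0,0,0,0.001,-0.02,0.5],[0,0,0,0,0.001,-0.04,0.5],[0,0,0,0,0.001,-0.06,0.5],[0,0,0,0,0.001,-0.08,0.5],[0,0,0,0,0.001,-0.08,0.5]])

```text
time_s: 7.53
position: [0.5048, -0.2315, 0.1075]
tool_rot: [-2.525, -1.864, 0.001]
wrist_force: [-1.0, 1.1, -0.3]
width: 0.0427
```

Emit:
apply_moves(moves=[[0,0,0,0,0,0,0.7],[0,0,0,0,0,0,0.8],[0,0,0,0,0,0,0.9],[0,0,0,0,0,0,1],[0,0,0,0,0,0,1]], newtons=60)

```text
time_s: 7.95
position: [0.5075, -0.2335, 0.1118]
tool_rot: [2.524, 1.863, 0.002]
wrist_force: [0.1, 0.7, 7.1]
width: 0.013
```

Emit:
apply_moves(moves=[[0,0,0,0,0,0.01,1],[0,0,0,0,0,0.025,1],[0,0,0,0,0,0.04,1],[0,0,0,0,0,0.055,1],[0,0,0,0,0,0.07,1]])

```text
time_s: 8.37
position: [0.5055, -0.2321, 0.1805]
tool_rot: [-2.527, -1.866, 0.0]
wrist_force: [-0.4, 0.0, -2.2]
width: 0.013
```

Emit:
apply_moves(moves=[[0,0,0,0,0,0.025,1],[0,0,0,0,0,0.05,1],[0,0,0,0,0,0.075,1],[0,0,0,0,0,0.1,1],[0,0,0,0,0,0.1,1]])

```text
time_s: 8.78
position: [0.5077, -0.2337, 0.2858]
tool_rot: [2.52, 1.861, 0.004]
wrist_force: [1.0, -0.1, -0.7]
width: 0.0129
```

Run:
```python
from h import *
q=read_state(); print(q['position'],q['width'],q['wrist_force'],q['joint_positions'])
s=cam('scene'); P=q['position']
for dz,n in((.019,'grip'),):
    print(proj(s,P+[0,0,dz]))
cv2.imwrite('pics/i.png',cv2.resize(s['frame'][130:350,130:380],None,fx=2.5,fy=2.5))
```

```text
[ 0.50768038 -0.2336724   0.28583367] 0.012916127301972736 [ 0.96277016 -0.14196691 -0.70579322] [-6.43709259e-01  9.67152051e-02  1.59079686e+00 -5.04836462e-05
  1.44478081e+00 -3.44892512e-01]
(np.float64(194.2473215528776), np.float64(191.37626222733428))
```

View pics/i.png

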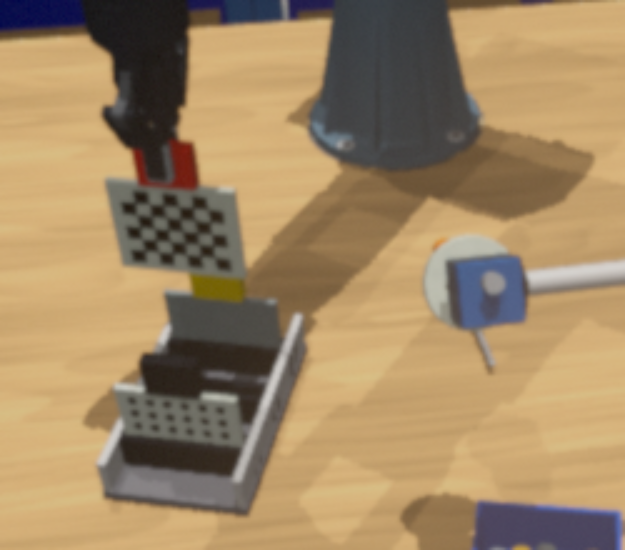

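The target is out of the rack, level in the grip, and the other plates are still in place. The board corners in the crop are at (107,180), (238,192), (246,278) and (122,266). I'll cast these onto the plate plane for the in-hand offset and compute the final pose.

```bash
cat > goal.py <<'E'
from h import *
from scipy.spatial.transform import Rotation as R
np.set_printoptions(precision=4,suppress=True)
def onface(c,px,P,M,th=.003):
    n=M[:,1]; o,d=ray(c,*px); return o+d*((P+th*n-o)@n)/(d@n)
psi=.044;w=np.radians(35)
cx=np.array([np.cos(w)*np.cos(psi),np.cos(w)*np.sin(psi),np.sin(w)]); cy=np.array([-np.sin(psi),np.cos(psi),0]); cz=np.cross(cx,cy)
L=np.array([.697,.230,.3])+.237*np.array([np.sin(psi),-np.cos(psi),0])-.075*cx
Mg=np.c_[cy,cx,-cz]   # tool x = target y, tool y = target x, tool z = -target z
E
python3 - <<'E'
from goal import *
q=read_state(); s=cam('scene'); M=R.from_rotvec(q['tool_rot']).as_matrix(); P=q['position']
C=[onface(s,(130+u/2.5,130+v/2.5),P,M) for u,v in((107,180),(238,192),(246,278),(122,266))]
loc=np.array([M.T@(p-P) for p in C]); print('corners in tool',loc,'ctr',loc.mean(0))
off=loc.mean(0); off[1]=.003; print('det',np.linalg.det(Mg))
for o in(off,np.array([.0,.003,.054])):
    F=L-.12*cx; T=F-Mg@o; print('lens',L,'F',F,'TCP goal',T,'shift',T-P,'turn',R.from_matrix(Mg@M.T).as_rotvec())
E
```

```text
corners in tool [[-0.0502  0.003   0.0081]
 [ 0.061   0.003   0.0077]
 [ 0.0578  0.003   0.0984]
 [-0.0538  0.003   0.0993]] ctr [0.0037 0.003  0.0534]
det 1.0
lens [ 0.646  -0.0095  0.257 ] F [ 0.5478 -0.0138  0.1882] TCP goal [ 0.515  -0.0189  0.2302] shift [ 0.008   0.2142 -0.0529] turn [-0.0752 -0.6033  0.333 ]
lens [ 0.646  -0.0095  0.257 ] F [ 0.5478 -0.0138  0.1882] TCP goal [ 0.5144 -0.0153  0.2307] shift [ 0.0075  0.2179 -0.0523] turn [-0.0752 -0.6033  0.333 ]
```

Emit:
apply_moves(moves=[[-0.007,-0.06,0.033,-0.01,0.02,0,1],[-0.015,-0.12,0.067,-0.02,0.04,0,1],[-0.022,-0.18,0.1,-0.03,0.06,0,1],[-0.03,-0.24,0.133,-0.04,0.08,0,1],[-0.037,-0.3,0.166,-0.05,0.1,0,1]])

```text
time_s: 9.3
position: [0.4543, -0.1307, 0.2769]
tool_rot: [2.194, 1.925, 0.323]
wrist_force: [-0.3, -0.8, -0.7]
width: 0.013
```

Emit:
apply_moves(moves=[[-0.007,-0.06,0.033,0,0.02,0,1],[-0.015,-0.12,0.067,0,0.04,0,1],[-0.022,-0.18,0.1,0,0.06,-0.01,1],[-0.03,-0.24,0.133,0,0.085,-0.02,1],[-0.038,-0.303,0.167,0,0.112,-0.03,1]])

```text
time_s: 9.72
position: [0.4546, -0.0194, 0.247]
tool_rot: [1.84, 1.923, 0.603]
wrist_force: [0.3, 0.2, -1.6]
width: 0.0132
```

Emit:
apply_moves(moves=[[0,0,0,0.01,0,-0.005,1],[0,0,0,0.02,0.002,-0.01,1],[0,0,0,0.03,0.002,-0.015,1],[0,0,0,0.04,0.002,-0.02,1],[0,0,0,0.04,0.002,-0.022,1]])

```text
time_s: 10.13
position: [0.4951, -0.0176, 0.2246]
tool_rot: [1.843, 1.927, 0.6]
wrist_force: [0.2, 0.1, -2.7]
width: 0.0129
```

Run:
```python
from goal import *
q=read_state(); M=R.from_rotvec(q['tool_rot']).as_matrix(); P=q['position']; o=np.array([.0037,.003,.0534])
T=L-.12*cx-Mg@o; print(P,q['width'],q['wrist_force'],'remaining',T-P,R.from_matrix(Mg@M.T).as_rotvec())
s=cam('scene');t=cam('top'); cv2.imwrite('pics/j.png',np.hstack([cv2.resize(s['frame'][110:310,230:380],None,fx=2.6,fy=2.6),cv2.resize(t['frame'][100:300,240:390],None,fx=2.6,fy=2.6)]))
```

```text
[ 0.4951 -0.0176  0.2246] 0.012936495379843134 [ 0.2329  0.0721 -2.6524] remaining [ 0.0199 -0.0014  0.0056] [-0.0033 -0.0104 -0.0019]
```

View pics/j.png

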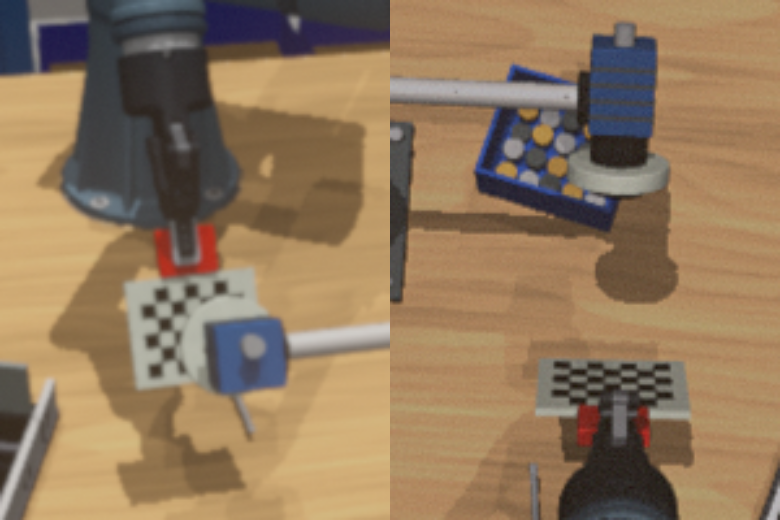

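The board faces the lens squarely and still needs about 20 mm more. Final approach and check.

Emit:
apply_moves(moves=[[0,-0.01,0,0.007,0,0.002,1],[0,-0.01,0,0.014,-0.001,0.004,1],[0,-0.01,0,0.02,-0.001,0.006,1],[0,-0.01,0,0.02,-0.001,0.006,1],[0,-0.01,0,0.02,-0.001,0.006,1]])

```text
time_s: 10.65
position: [0.5162, -0.0195, 0.2337]
tool_rot: [1.832, 1.917, 0.61]
wrist_force: [-0.7, -0.2, -1.5]
width: 0.0126
```

Emit:
apply_moves(moves=[[0,0,0,0,0,0,1],[0,0,0,0,0,0,1],[0,0,0,0,0,0,1],[0,0,0,0,0,0,1],[0,0,0,0,0,0,1]])

```text
time_s: 11.07
position: [0.5157, -0.0193, 0.2333]
tool_rot: [1.833, 1.917, 0.61]
wrist_force: [0.3, -0.3, -1.1]
width: 0.013
```

Run:
```python
from goal import *
q=read_state(); M=R.from_rotvec(q['tool_rot']).as_matrix(); P=q['position']; o=np.array([.0037,.003,.0534])
T=L-.12*cx-Mg@o; print(P,q['width'],q['wrist_force'],abs(q['qd']).max(),'remaining',T-P,R.from_matrix(Mg@M.T).as_rotvec())
t=cam('top'); K=lambda p:((np.array(proj(t,p))-[260,120])*4)
for n,p in [('c%d%d'%(a,b),P+M@(o+[a*.055,0,b*.045])) for a in(-1,1) for b in(-1,1)]+[('lens',L),('ringL',L+.036*cy+.0185*cx),('ringR',L-.036*cy+.0185*cx)]: print(n,K(p))
cv2.imwrite('pics/k.png',cv2.resize(t['frame'][120:270,260:390],None,fx=4,fy=4))
```

```text
[ 0.5157 -0.0193  0.2333] 0.01304994181427829 [ 0.2999 -0.3197 -1.125 ] 0.0013484762847248643 remaining [-0.0007  0.0004 -0.0031] [-0.0015  0.0038 -0.0012]
c-1-1 [386.0375 502.4334]
c-11 [376.4431 426.0497]
c1-1 [145.7991 496.0642]
c11 [152.665  420.1202]
lens [272.7145 222.2732]
ringL [194.8269 181.2389]
ringR [353.3138 185.5523]
```

View pics/k.png

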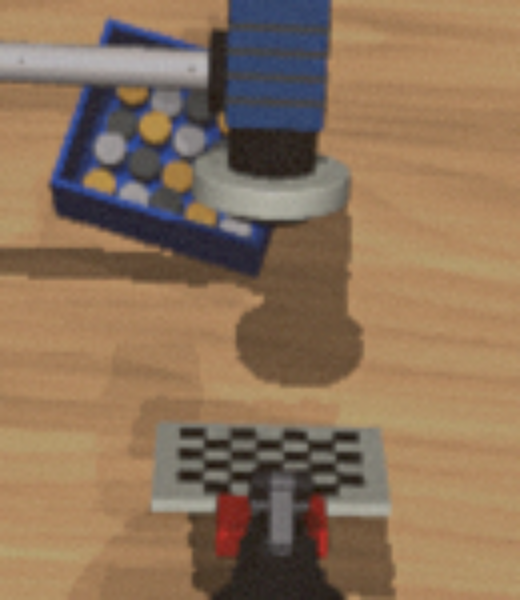

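The board and ring light appear within about 3 mm of the predicted positions, and the board is square to the lens and centred. Handing in.

```bash
python3 -c "
from workcell import close_job; print(close_job())"
```

```text
the job is handed in; nothing more can be done
None
```

The job is handed in at about 11 s of the 51 s allowed. No verdict was given.

- **Boom:** I pushed it round on the tube, about 115 mm from the column, until it met its stop. The push then read 8 N, and later pictures show the boom at home. I never pushed on the camera.
- **Target:** I drew it straight up from the middle slot by its red handle, gripping at 60 N. It was then turned about 40° and is being held before the lens.

**Last checks:**
- **Placing:** by my estimate of the lens, the tool is within about 3 mm and 0.005 rad of the intended pose. That puts the checkerboard about 12 cm from the lens, square, level and centred.
- **Steadiness:** the arm is still and the grip holds at 13 mm.
- **Picture against prediction:** in the top view, the board's upper corners and the ring light lie within about 3 mm of their predicted positions. The lower corners differ by up to about 6 mm, which I put down to the plate's visible thickness.
- **Lens estimate:** the lens depth comes from the stand geometry, assuming the boom passes through the middle of the housing. Triangulating the ring light agreed with it.
- **Disagreements:** the two cameras differed by about 4 mm on the handle's position along its width. They also differed by about 1.7° on the direction of the boom tube. Both are inside the tolerances.
- **Other objects:** the other two plates were in place in the last picture that showed them, after the lift. The bin looks unmoved in the last one. I did not measure the screwdriver again, but nothing went near it.

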